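# Pack a takeaway order and close the carton

### The job

Pack the takeaway order: stand every sealed cup upright on the floor of the open carton and put in the pack of chopsticks from the clear tube. The chopsticks lie too deep in the tube to reach: tip it mouth-down so that they slide only part of the way out, then take them by the end that sticks out and draw them from the tube, and leave the tube lying along its wooden board. When everything is inside the carton, fold in its two short end flaps first, then fold the two long flaps fully down over them; do not disturb the kettle, the stack of empty cups or the sauce jar.

Things in the scene. Friction and masses are not known exactly. Their poses are not given: they have to be found in the camera images.
- carton: open brown cardboard carton, fixed. Outside 168 (x) by 298 (y) by 100 mm tall; walls and floor 4 mm (160 x 290 inside, inner floor 4 mm up). Origin at the centre of its underside, z up; -x side faces the robot, +y to the robot's left (yaw varies a little). Four flaps hinge on the rim: two long (on the -x and +x walls) and two short end ones (on the -y and +y walls).
- flap_near (a joint): hinge of the long flap on the carton's -x (robot-side) wall, rad. 0 = closed, grows as it opens, 1.57 = upright; starts leaning outward, 1.85 to 2.15 (stop 2.6). Stiff crease: stays at the angle it is left at (0.06 N m moves it). Hinge line at carton x -84 mm, height 101 mm; the flap is 83 mm deep, 296 mm long, 3 mm thick and closed its top is 104 mm above the table.
- flap_far (a joint): hinge of the long flap on the carton's +x (far) wall, same size and meaning as flap_near; hinge line at carton x +84 mm, height 101 mm.
- flap_left (a joint): hinge of the short end flap on the carton's +y wall, rad. 0 = closed, grows as it opens, 1.57 = upright; starts leaning outward, 1.85 to 2.15 (stop 2.6). Stiff crease: stays at the angle it is left at (0.06 N m moves it). Hinge line at carton y +149 mm, height 100 mm; the flap is 83 mm deep, 156 mm wide, 3 mm thick and closed its top is 100 mm above the table, just under the long flaps.
- flap_right (a joint): hinge of the short end flap on the carton's -y wall, same size and meaning as flap_left; hinge line at carton y -149 mm, height 100 mm.
- cup1: a sealed takeaway cup of porridge, one of up to four alike (None when absent): tapered round cup 66 mm tall, 60 mm across at the foot and 66 mm across the sealed flat top, about 0.2 kg. Origin at the centre of its underside, z up when it stands. Safe to grip firmly from above below the rim.
- cup2: a sealed takeaway cup of porridge, one of up to four alike (None when absent): tapered round cup 66 mm tall, 60 mm across at the foot and 66 mm across the sealed flat top, about 0.2 kg. Origin at the centre of its underside, z up when it stands. Safe to grip firmly from above below the rim.
- cup3: a sealed takeaway cup of porridge, one of up to four alike (None when absent): tapered round cup 66 mm tall, 60 mm across at the foot and 66 mm across the sealed flat top, about 0.2 kg. Origin at the centre of its underside, z up when it stands. Safe to grip firmly from above below the rim.
- cup4: a sealed takeaway cup of porridge, one of up to four alike (None when absent): tapered round cup 66 mm tall, 60 mm across at the foot and 66 mm across the sealed flat top, about 0.2 kg. Origin at the centre of its underside, z up when it stands. Safe to grip firmly from above below the rim.
- board: a flat wooden board fixed on the table, the place of the tube: 250 mm (its x) by 85 mm (its y) by 12 mm thick. Origin at the centre of its underside; its x is its length and points roughly to the robot's right.
- tube: a loose, straight, smooth, clear plastic tube of square section, closed by a grey cap at its -x end and open (mouth) at its +x end: 220 mm long, 42 x 42 mm outside, walls 3 mm (36 x 36 mm inside, closed end 4 mm thick), 0.14 kg. Origin at its very centre, on its axis, x along it towards the mouth, z up as it lies. It lies along the board, mouth towards the board's +x end.
- chopsticks: a pair of chopsticks in a paper sleeve, one stiff flat pack 190 mm long (its x), 20 mm wide (its y) and 9 mm thick (its z), 0.03 kg. Origin at the centre of its underside. It starts lying flat on the inner floor of the tube, wholly inside, its end 10 to 24 mm short of the mouth. It slides in the tube when the tube slopes by more than some 20 to 26 degrees.
- kettle: bystander: a small steel kettle 130 mm across, 155 mm tall with its handle, at the robot's right. Origin at the centre of its underside.
- cup_stack: bystander: a stack of empty clear cups, 72 mm across, 150 mm tall, on the far side. Origin at the centre of its underside.
- sauce_jar: bystander: a brown glass jar with a steel lid, 64 mm across, 85 mm tall, beyond the cups. Origin at the centre of its underside.
Not all that is in view belongs to the job. Of the things that look like the tube, the middle-sized one is meant.

How it is judged (in metres and radians):
On the way, in this order (a step that is already met when the one before it is completed fails the run):
1. the tube is tipped mouth-down by 20 degrees or more and the chopsticks have slid so that 20 to 130 mm of them stick out of its mouth (angle between tube's own x axis and vertical above 1.92 rad and x of chopsticks in the frame of tube between 0.035 and 0.145 m), for 0.1 s.
2. the fingers have hold of the end that sticks out while the rest is still in the tube (contact force between the fingers and chopsticks above 1 N and x of chopsticks in the frame of tube between 0.025 and 0.16 m and y of chopsticks in the frame of tube between -0.025 and 0.025 m and z of chopsticks in the frame of tube between -0.035 and 0.025 m), for 0.1 s.
3. every cup and the chopsticks are in the carton and both short end flaps are folded in while the long flaps are still open (x of cup1 in the frame of carton between -0.08 and 0.08 m and y of cup1 in the frame of carton between -0.145 and 0.145 m and z of each of cup1, cup2, cup3, cup4 in the frame of carton below 0.02 m and angle between each of cup1, cup2, cup3, cup4's own z axis and vertical below 0.25 rad and x of cup2 in the frame of carton between -0.08 and 0.08 m and y of cup2 in the frame of carton between -0.145 and 0.145 m and x of cup3 in the frame of carton between -0.08 and 0.08 m and y of cup3 in the frame of carton between -0.145 and 0.145 m and x of cup4 in the frame of carton between -0.08 and 0.08 m and y of cup4 in the frame of carton between -0.145 and 0.145 m and x of chopsticks in the frame of carton between -0.08 and 0.08 m and y of chopsticks in the frame of carton between -0.12 and 0.12 m and z of chopsticks in the frame of carton below 0.096 m and value of joint each of flap_left, flap_right below 0.3 rad and value of joint each of flap_near, flap_far above 0.8 rad), for 0.1 s.
At the end, for the whole second after the job is handed in: every cup stands upright (0.25 rad) on the carton's floor, the chopsticks lie inside below the flaps, all four flaps are within 0.15 rad of closed, and the tube lies at rest on its board, along it (0.35 rad), centred within 60 mm lengthwise and 35 mm sideways (x of cup1 in the frame of carton between -0.08 and 0.08 m and y of cup1 in the frame of carton between -0.145 and 0.145 m and z of each of cup1, cup2, cup3, cup4 in the frame of carton below 0.02 m and angle between each of cup1, cup2, cup3, cup4's own z axis and vertical below 0.25 rad and x of cup2 in the frame of carton between -0.08 and 0.08 m and y of cup2 in the frame of carton between -0.145 and 0.145 m and x of cup3 in the frame of carton between -0.08 and 0.08 m and y of cup3 in the frame of carton between -0.145 and 0.145 m and x of cup4 in the frame of carton between -0.08 and 0.08 m and y of cup4 in the frame of carton between -0.145 and 0.145 m and x of chopsticks in the frame of carton between -0.08 and 0.08 m and y of chopsticks in the frame of carton between -0.12 and 0.12 m and z of chopsticks in the frame of carton below 0.096 m and value of joint each of flap_near, flap_far, flap_left, flap_right below 0.15 rad and x of tube in the frame of board between -0.06 and 0.06 m and y of tube in the frame of board between -0.035 and 0.035 m and z of tube in the frame of board between 0.027 and 0.039 m and angle between the x axis of tube and the x axis of board, either way round below 0.35 rad and linear speed of tube below 0.02 m/s); the robot touches nothing.
It fails at once if a bystander (kettle, stack of empty cups, sauce jar) is moved more than 30 mm or tipped (distance of any of kettle, cup_stack, sauce_jar from where it was at the start of the episode above 0.03 m or angle between any of kettle, cup_stack, sauce_jar's own z axis and vertical above 0.4 rad).
Of cup1, cup2, cup3, cup4 only 2 to 4 are there at a start; the rules pass over those that are not, and their reading is None.
At some moment in a run one of cup1, cup2, cup3, cup4 may be knocked a few centimetres aside while the robot is not near it.
Once in a run the grip may slacken for a moment while it holds something.
It also fails if it takes over 210 s, if anything falls off the work surface, if the arm or the gripper's body presses on something with over 40 N, if the wrist force passes 120 N, or if a joint passes its speed limit or range.

### The arm

A 6-joint arm with a two-finger parallel gripper is mounted at the origin on the work surface. World frame = base frame: x ahead of the robot, y to its left, z up, the work surface at z = 0. Lengths are in mm, angles in rad, forces in N, time in s.
With the tool pointing down it reaches from about 350 to 875 mm from the base axis. Payload 4.2 kg.
Tool frame: the origin (TCP) lies midway between the tips of the shut fingers; the grasp point (between the pads) lies 19 mm behind it; z points along the fingers, y is the direction in which the jaws open and shut (so a half turn about z gives the same grasp; the last joint's range is limited). The gripper opens to 87 mm and grips with 3 to 60 N. Pads are 19 mm wide; open, the fingers measure 117 mm over their backs; the gripper's body (75 mm by 190 mm) begins 51 mm behind the grasp point.
Start: joints at [-1.009, 0.385, 0.008, 0, -1.194, -0.259], TCP at [186.387, -596.539, 222.55] pointing down, gripper open.
Joint ranges: [-3.14, 3.14], [-1.21, 2.06], [-1.07, 1.41], [-3.16, 2.05], [-2.99, -0.16], [-3.1, 3.1]. Speed limits (rad/s): [2.79, 2.79, 3.14, 3.14, 3.14, 3.14].

### API

Orientations are given as a unit quaternion [w, x, y, z].
In Python, from plant import bot, kin, monitor, imaging, finder gives the robot as it stands. Calls block until the motion is done:
- bot.movep(position, orientation): joint-space move of the TCP to a pose.
- bot.move_linear(position, attitude=None, speed=150, threshold=None): straight line of the TCP; attitude=None keeps the orientation; speed is the mean speed in mm/s. With threshold (N) it stops when the force on the tool has changed by that much, and returns True; else False.
- bot.move_joints(angles): joint-space move.
- bot.gripper_to(opening, strength=None): opening from 0.0 (shut) to 1.0 (fully open); strength is the grip in N (None keeps the last); returns when the fingers have stopped.
- bot.pause(seconds).
- kin.ik(position, orientation): joint angles nearest the present ones, or None.
- monitor.observe(): the state.
- imaging.snapshot(name): name is "scene" or "top"; returns a dict with "frame" (384x512x3 uint8, red, green, blue), "K" (3x3 intrinsics, pixels), "camera_from_world" (4x4, takes a point from world to camera coordinates). Camera axes: x right, y up, looking along -z (the intrinsics and any distortion apply to the point x, -y, -z); pixel columns grow to the right and rows downward; lengths in mm; the calibration is good to about 2 mm. A picture is of the moment at which its call begins. There is no depth.
A pose or a line that the arm cannot do raises bot.Unreachable and nothing moves.
- bot.finish_job(): hands the job in, once; it reports no verdict.
Trained networks look in a picture, given as the dict that the camera call returned (one of the last four; its "shot" number tells which), for a name from the list of things; names that differ only in an ending like _2 or _b are one class to them, and where a whole thing is asked for, a point or a joint stands for the part that bears it (a point fixed in the world has none). Each returns a list of dicts, best first, with "p" (0 to 1); they miss things now and then, are a little off and sometimes report something else, mostly with a low value. They report only what shows in the picture. A call takes as long as a camera call. They do not tell look-alikes from the thing itself.
- finder.recognise(thing, picture): "bbox" ([centre column, centre row, width, height] in pixels, round what is visible of it).
- finder.trace(thing, picture): "pixels" (384x512 bool, what is visible of it) and "bbox" ([centre column, centre row, width, height] in pixels, round what is visible of it).
- finder.tip_of(thing, picture): "at" ([column, row] in pixels: a listed point, or the origin of a listed thing).
The state is a dict: "t": time; "joint_positions": joint angles; "qd": joint speeds; "joint_torque": joint torques, N m; "tool_pos": TCP position; "eef_rot": TCP orientation; "force": force on the tool from outside, world axes, zero at the start; "moment": the same for the moment, N m; "opening": opening from 0.0 (shut) to 1.0 (fully open).
Only numpy, scipy, OpenCV 4.12 (cv2) and the standard library are available. Lean on these libraries where they do the work, as an engineer would, in place of code of your own. Each camera call takes 0.05 s, during which the arm holds its last target. There are 200 camera calls.

## Working session

There is one attempt and no reset: what is moved stays moved. The work goes in short steps, each a Python script; the robot and the scene stay as the last script left them, time stands still between calls to the robot, and variables do not carry over. Pictures are saved under pics/ and viewed, about 12 in all and at most 16, crops included, and the job is handed in when it is done.

```bash
ls; mkdir -p pics; cat > h.py <<'E'
import numpy as np, cv2
from plant import bot, kin, monitor, imaging, finder
def save(im,name,crop=None,scale=1):
    f=im["frame"][:,:,::-1]
    if crop: f=f[crop[1]:crop[3],crop[0]:crop[2]]
    cv2.imwrite("pics/"+name,cv2.resize(f,None,fx=scale,fy=scale,interpolation=cv2.INTER_CUBIC))
def proj(im,P):
    P=np.atleast_2d(np.array(P,float)); M=im["camera_from_world"]
    c=P@M[:3,:3].T+M[:3,3]; c=c*[1,-1,-1]; q=c@np.array(im["K"]).T
    return q[:,:2]/q[:,2:]
def ray(im,px,z):
    M=np.array(im["camera_from_world"]); K=np.array(im["K"])
    d=np.linalg.solve(K,[px[0],px[1],1.])*[1,-1,-1]
    R=M[:3,:3]; o=-R.T@M[:3,3]; d=R.T@d
    return o+d*(z-o[2])/d[2]
E
python3 - <<'E'
from h import *
for n in("scene","top"):
    im=imaging.snapshot(n); save(im,n+"0.png",scale=1.5)
    print(n,im.keys(),np.round(im["K"],1).tolist(),np.round(im["camera_from_world"],3).tolist())
    for t in "carton flap_near flap_far flap_left flap_right cup1 board tube chopsticks kettle cup_stack sauce_jar".split():
        print(t,[(round(r["p"],2),np.round(r["bbox"]).astype(int).tolist()) for r in finder.recognise(t,im)])
E
```

```text
pics
scene dict_keys(['frame', 'K', 'camera_from_world', 'shot']) [[479.7, 0.0, 258.8], [0.0, 479.7, 201.0], [0.0, 0.0, 1.0]] [[0.172, 0.985, -0.014, -14.005], [-0.618, 0.119, 0.777, 254.751], [0.767, -0.124, 0.629, -1932.278], [0.0, 0.0, 0.0, 1.0]]
carton [(0.62, [366, 195, 136, 96])]
flap_near [(0.61, [352, 168, 94, 30]), (0.15, [266, 235, 25, 31])]
flap_far [(0.49, [351, 167, 93, 30])]
flap_left [(0.76, [416, 176, 32, 36])]
flap_right [(0.48, [309, 197, 20, 44])]
cup1 [(0.95, [266, 235, 22, 27]), (0.88, [201, 244, 24, 30])]
board [(0.65, [252, 214, 78, 21])]
tube [(0.84, [253, 204, 69, 24]), (0.77, [193, 190, 49, 18]), (0.64, [354, 144, 27, 26]), (0.44, [307, 195, 16, 43])]
chopsticks []
kettle [(0.93, [115, 248, 49, 63])]
cup_stack [(0.97, [314, 272, 35, 58]), (0.22, [252, 214, 77, 19])]
sauce_jar [(0.77, [222, 283, 26, 42])]
top dict_keys(['frame', 'K', 'camera_from_world', 'shot']) [[481.7, 0.0, 260.6], [0.0, 481.7, 196.4], [0.0, 0.0, 1.0]] [[-0.011, -1.0, 0.006, -70.005], [0.979, -0.01, 0.203, -547.434], [-0.203, 0.008, 0.979, -1481.039], [0.0, 0.0, 0.0, 1.0]]
carton [(0.66, [155, 188, 127, 80])]
flap_near [(0.72, [157, 221, 108, 10])]
flap_far [(0.88, [159, 159, 99, 19]), (0.58, [104, 190, 28, 58])]
flap_left [(0.55, [105, 191, 24, 54]), (0.5, [160, 160, 100, 20])]
flap_right [(0.81, [214, 191, 11, 54])]
cup1 [(0.95, [319, 179, 22, 22]), (0.72, [260, 179, 19, 21])]
board [(0.71, [263, 228, 74, 28])]
tube [(0.92, [262, 227, 72, 17]), (0.8, [323, 274, 54, 29]), (0.63, [135, 298, 68, 94]), (0.55, [156, 191, 127, 78]), (0.28, [230, 113, 23, 35])]
chopsticks []
kettle [(0.96, [398, 181, 43, 46]), (0.32, [304, 131, 23, 24])]
cup_stack [(0.75, [230, 115, 25, 36])]
sauce_jar [(0.69, [304, 131, 22, 26])]
```

View pics/top0.png

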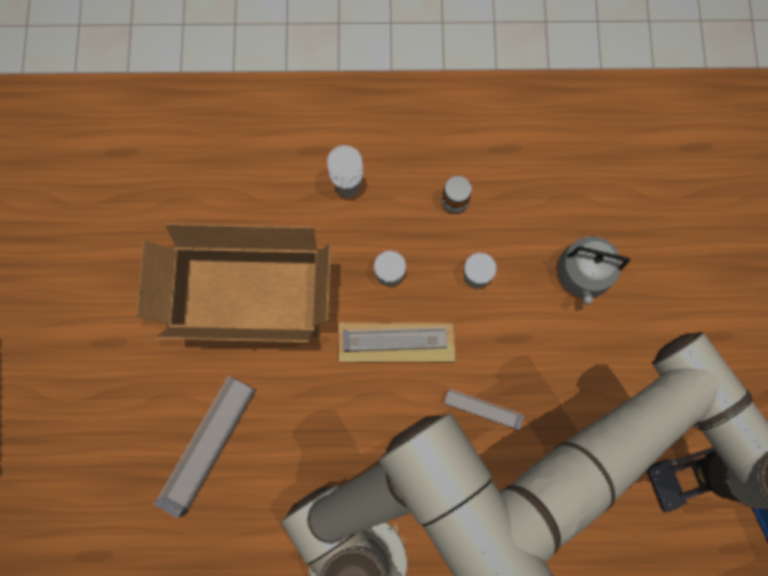

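View pics/scene0.png

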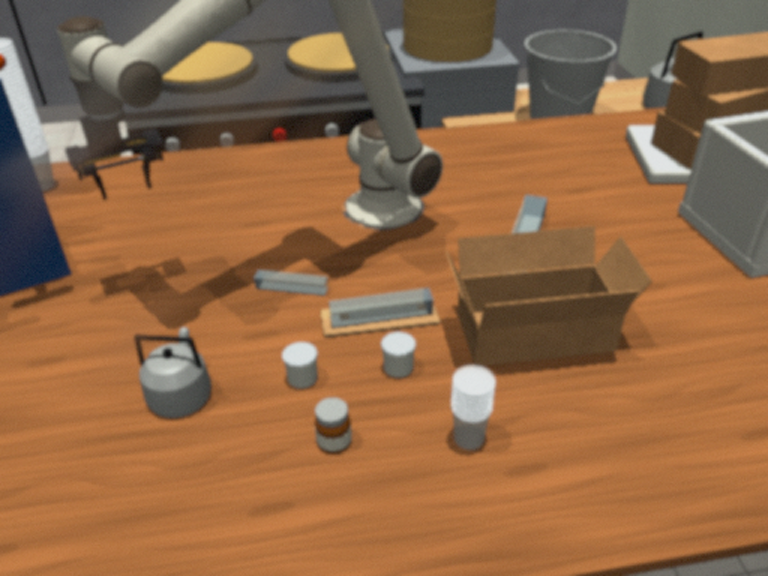

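The top picture shows three tube-like things (full-frame pixels): one on the board at (262,227), a small one at (323,274) and a large one at (135,298). I choose the middle-sized one on the board, with its cap at the left end (231,227) and its mouth to the right. There are two cups, at (260,179) and (319,179). The carton looks empty.

```bash
cat >> h.py <<'E'
def rect(im,mask,z):
    ys,xs=np.nonzero(mask)
    P=np.array([ray(im,(x,y),z)[:2] for x,y in zip(xs,ys)],np.float32)
    (c,s,a)=cv2.minAreaRect(P); 
    if s[0]<s[1]: s=(s[1],s[0]); a+=90
    a=(a+90)%180-90
    return np.array(c),np.array(s),a
E
cat > see.py <<'E'
from h import *
im=imaging.snapshot("top")
for t,z in (("tube",54),("board",12)):
    for r in finder.trace(t,im)[:3]: 
        c,s,a=rect(im,r["pixels"],z); print(t,round(r["p"],2),c.round(),s.round(),round(a,1))
for r in finder.trace("cup1",im):
    ys,xs=np.nonzero(r["pixels"]); b=r["bbox"]
    print("cup",round(r["p"],2),np.round(b),ray(im,b[:2],40).round())
for r in finder.tip_of("cup1",im): print("cuptip",round(r["p"],2),ray(im,r["at"],0).round())
for t in("carton","tube","board"):
  for r in finder.tip_of(t,im): print(t,round(r["p"],2),np.round(r["at"]),ray(im,r["at"],{"carton":0,"tube":33,"board":0}[t]).round())
im2=imaging.snapshot("scene")
for t in("carton","tube","board","cup1"):
  for r in finder.tip_of(t,im2): print("S",t,round(r["p"],2),np.round(r["at"]),ray(im2,r["at"],{"carton":0,"tube":33,"board":0,"cup1":0}[t]).round())
save(im,"crop1.png",(80,130,360,260),2.8)
E
python3 see.py
```

```text
tube 0.95 [452. -81.] [219.  47.] -88.5
tube 0.9 [236. 307.] [294.  70.] -28.5
tube 0.76 [ 304. -261.] [169.  38.] 68.2
board 0.69 [453. -86.] [247.  82.] 89.4
cup 0.72 [260. 179.  21.  21.] [609. -74.  40.]
cup 0.6 [318. 180.  20.  25.] [ 603. -263.   40.]
cuptip 0.85 [ 600. -271.    0.]
cuptip 0.8 [612. -69.   0.]
cuptip 0.22 [ 787. -227.    0.]
carton 0.58 [169. 197.] [559. 227.   0.]
tube 0.94 [264. 226.] [456. -85.  33.]
tube 0.84 [136. 298.] [232. 315.  33.]
tube 0.73 [320. 271.] [ 310. -259.   33.]
board 0.59 [266. 230.] [446. -92.   0.]
board 0.53 [318. 182.] [ 606. -269.    0.]
S carton 0.33 [253. 210.] [446. -83.   0.]
S tube 0.97 [348. 157.] [250. 305.  33.]
S tube 0.8 [254. 207.] [468. -83.  33.]
S tube 0.57 [194. 188.] [ 331. -266.   33.]
S board 0.59 [252. 209.] [439. -86.   0.]
S cup1 0.98 [203. 251.] [ 604. -262.   -0.]
S cup1 0.84 [266. 243.] [607. -69.  -0.]
```

View pics/crop1.png

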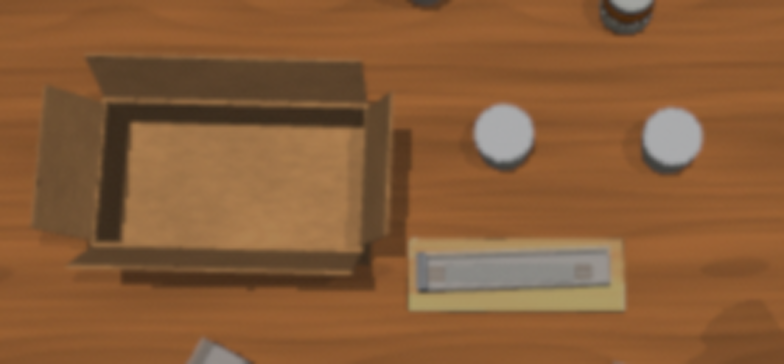

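```bash
cat > q.py <<'E'
from h import *
im=imaging.snapshot("top")
def cp(x,y): return (80+(x+.5)/2.8-.5,130+(y+.5)/2.8-.5)
for p,z in [((103,101),100),((365,103),100),((95,243),100),((363,247),100),((128,122),4),((504,134),66),((671,138),66),((415,252),54),((608,249),54),((610,286),54),((420,292),54),((409,237),12),((623,239),12),((625,311),12),((409,311),12)]:
    print(p,z,ray(im,cp(*p),z).round())
print(kin.ik([452,-82,200],[0,1,0,0]), kin.ik([452,-82,200],[0,0.7071,0.7071,0]))
o=monitor.observe(); print(o["tool_pos"],o["eef_rot"],o["t"])
E
python3 q.py
```

```text
(103, 101) 100 [640. 376. 100.]
(365, 103) 100 [635.  82. 100.]
(95, 243) 100 [479. 376. 100.]
(363, 247) 100 [472.  83. 100.]
(128, 122) 4 [641. 373.   4.]
(504, 134) 66 [606. -73.  66.]
(671, 138) 66 [ 600. -264.   66.]
(415, 252) 54 [473.  29.  54.]
(608, 249) 54 [ 474. -190.   54.]
(610, 286) 54 [ 432. -191.   54.]
(420, 292) 54 [427.  23.  54.]
(409, 237) 12 [497.  38.  12.]
(623, 239) 12 [ 492. -211.   12.]
(625, 311) 12 [ 408. -211.   12.]
(409, 311) 12 [411.  38.  12.]
[ 0.1758254   0.12026025 -0.41448355  0.         -1.03605252  1.39497092] [ 0.1758254   0.12026025 -0.41448355  0.         -1.03605252  2.96576725]
[ 186.3790359  -596.53457316  222.55946189] [ 9.47643089e-06 -1.50813415e-01  9.88562246e-01  2.91768681e-06] 2.0
```

```bash
cat >> h.py <<'E'
from scipy.spatial.transform import Rotation as R
def q(jaw="x",yaw=0,rx=0,ry=0,flip=False):
    """tool down; jaw axis along world x or y; then yaw, then tilt about world x / y (rad)"""
    b=R.from_quat([.70710678,-.70710678,0,0]) if jaw=="x" else R.from_quat([1,0,0,0])
    if flip: b=b*R.from_euler("z",np.pi)
    r=R.from_euler("x",rx)*R.from_euler("y",ry)*R.from_euler("z",yaw)*b
    x,y,z,w=r.as_quat(); return [w,x,y,z]
def st(msg=""):
    o=monitor.observe(); print(msg,"t%.1f"%o["t"],np.round(o["tool_pos"]),"F",np.round(o["force"],1),"open %.3f"%o["opening"])
    return o
# tube handling: tilt th (mouth, -y, down), tube centre c; gripped g mm from centre towards tube top
G=6.0
def tubepose(cy,cz,th,cx=452):
    # TCP = centre + R*( (19-G) below )
    d=R.from_euler("x",th).apply([0,0,-(19-G)])
    return (np.array([cx,cy,cz])+d).tolist(), q("x",rx=th)
def pivot(p,th,ytip=-275,L=110):
    return ytip+(p+L)*np.cos(th)-18*np.sin(th), (p+L)*np.sin(th)+18*np.cos(th)
E
python3 - <<'E'
from h import *
ok=lambda P:kin.ik(*P)
for a in(0,.27,.4,.5,.6,.66):
    c=pivot(70,a); j=ok(tubepose(*c,a)); print(a,np.round(c),None if j is None else np.round(j,2))
im=imaging.snapshot("top")
C=np.array([556.5,229,0])
# near / far / end flap free-edge pixels (crop coordinates) 
def cp(x,y): return (80+(x+.5)/2.8-.5,130+(y+.5)/2.8-.5)
for n,p in(("near",(210,270)),("far",(230,60)),("left",(38,155)),("right",(390,165))):
    best=None
    for a in np.linspace(1.6,2.6,101):
        h=83*np.sin(a); o=84-83*np.cos(a); oy=149-83*np.cos(a)
        P={"near":C+[-o,0,101+h],"far":C+[o,0,101+h],"left":C+[0,oy,100+h],"right":C+[0,-oy,100+h]}[n]
        u=proj(im,P)[0]; e=abs(u[1]-cp(*p)[1]) if n in("near","far") else abs(u[0]-cp(*p)[0])
        if best is None or e<best[0]: best=(e,a)
    print(n,best)
for n,z,pz in (("kettle",70,(398,181)),("stack",150,(229,104)),("jar",85,(304,126))): print(n,ray(im,pz,z).round())
bot.gripper_to(1.0,30)
bot.movep([452,-84,150],q("x")); st()
bot.move_linear([452,-84,33-13],speed=100); st("down")
bot.gripper_to(0.0,30); st("grip")
bot.move_linear([452,-84,122-13],speed=100); st("lift")
E
```

```text
0 [-95.  18.] [ 0.15  0.41 -0.64  0.   -0.52 -0.15]
0.27 [-106.   65.] [-0.08  0.37 -0.41 -0.36 -0.84  0.33]
0.4 [-116.   87.] [-0.19  0.38 -0.32 -0.47 -1.    0.47]
0.5 [-126.  102.] [-0.27  0.4  -0.25 -0.54 -1.12  0.56]
0.6 [-137.  116.] [-0.34  0.43 -0.19 -0.6  -1.25  0.62]
0.66 [-144.  125.] [-0.39  0.45 -0.15 -0.63 -1.32  0.66]
near (np.float64(0.1056251322780497), np.float64(2.0100000000000002))
far (np.float64(0.03563863379397958), np.float64(1.83))
left (np.float64(0.021896519282620375), np.float64(2.09))
right (np.float64(0.017836304633192412), np.float64(1.9700000000000002))
kettle [ 590. -514.   70.]
stack [822.  20. 150.]
jar [ 772. -218.   85.]
 t4.4 [452. -84. 150.] F [-0.  -0.6  0.5] open 0.997
down t5.8 [452. -84.  20.] F [-0.   0.2 -0.5] open 1.003
grip t6.6 [452. -84.  20.] F [1.5 0.4 0.4] open 0.481
lift t7.7 [451. -84. 108.] F [-0.1 -0.6 -2.3] open 0.484
```

```bash
python3 - <<'E'
from h import *
bot.move_linear(*tubepose(-106,110,.27),speed=80)
for a in(.27,.36,.45,.52,.58,.63):
    bot.move_linear(*tubepose(*pivot(70,a),a),speed=40); bot.pause(.3)
st("tilted"); bot.pause(.5)
a=imaging.snapshot("top"); b=imaging.snapshot("scene")
for n,i in(("top",a),("scene",b)):
    print(n,[(round(r["p"],2),np.round(r["bbox"])) for r in finder.recognise("chopsticks",i)])
A=cv2.resize(a["frame"][170:320,190:390],None,fx=3,fy=3)[:,:,::-1]
B=cv2.resize(b["frame"][120:270,150:350],None,fx=3,fy=3)[:,:,::-1]
cv2.imwrite("pics/tilt.png",cv2.resize(np.vstack([A,B]),None,fx=.66,fy=.66))
E
```

```text
tilted t13.7 [ 452. -132.  110.] F [ 0.4  0.6 -0.6] open 0.482
top []
scene [(0.22, array([417., 178.,  36.,  37.]))]
```

View pics/tilt.png

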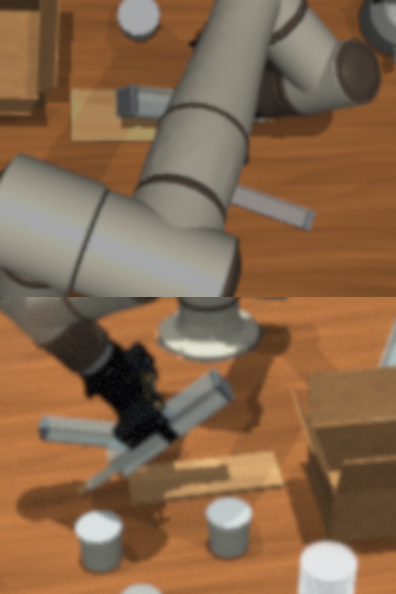

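```bash
python3 - <<'E'
from h import *
for a in(.5,.36,.26):
    bot.move_linear(*tubepose(*pivot(70,a),a),speed=50)
c=pivot(70,.26)
bot.move_linear(*tubepose(c[0],c[1]+15,.26),speed=30)
bot.move_linear(*tubepose(-86,85,0),speed=60)
bot.move_linear(*tubepose(-86,45,0),speed=80)
print(bot.move_linear(*tubepose(-86,32,0),speed=15,threshold=4)); st("placed")
bot.gripper_to(.75); bot.pause(.2)
bot.move_linear([452,-86,200]); bot.movep([452,150,330],q("x")); st()
a=imaging.snapshot("top"); b=imaging.snapshot("scene")
for n,i in(("top",a),("scene",b)):
    print(n,[(round(r["p"],2),np.round(r["bbox"])) for r in finder.recognise("chopsticks",i)])
for r in finder.trace("tube",a)[:3]: print(rect(a,r["pixels"],54))
for r in finder.trace("chopsticks",a)[:3]: print(r["p"],rect(a,r["pixels"],24))
save(a,"flat.png",(190,190,350,280),4)
E
```

```text
True
placed t18.7 [452. -86.  20.] F [-0.3  0.9  2.7] open 0.482
 t22.1 [452. 149. 329.] F [-0.6 -1.   0.5] open 0.750
top [(0.61, array([315., 228.,  26.,   7.]))]
scene [(0.5, array([206., 212.,  30.,   9.])), (0.15, array([253., 214.,  72.,  20.]))]
(array([237.24902344, 311.26879883]), array([297.27359009,  73.64411926]), -30.105941772460938)
(array([ 303.7359314 , -264.51132202]), array([164.01989746,  36.33256531]), 69.5860824584961)
(array([444.50012207, -83.85649872]), array([224.19876099,  56.29241562]), -89.56625589728355)
0.5 (array([ 446.24029541, -240.08807373]), array([83.93106079, 16.20874977]), 89.4129409790039)
```

View pics/flat.png

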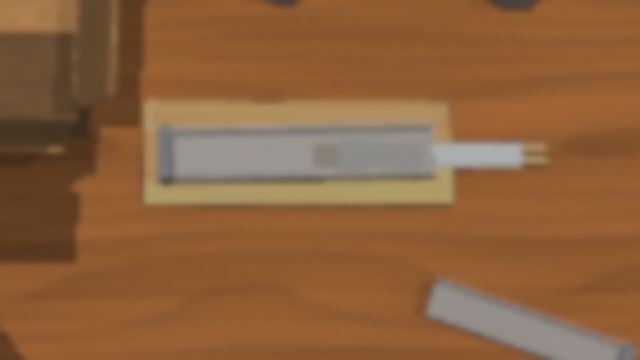

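```bash
python3 - <<'E'
from h import *
bot.gripper_to(.6,20)
bot.movep([447,-251,150],q("x"))
bot.move_linear([447,-251,6],speed=100); st("at")
bot.gripper_to(0,20); bot.pause(.3); st("grip")
im=imaging.snapshot("scene"); save(im,"g.png",(140,150,300,260),4)
bot.move_linear([447,-392,7],speed=70); o=st("drawn")
bot.move_linear([447,-392,2],speed=20,threshold=6); bot.gripper_to(.5); bot.pause(.2)
bot.move_linear([447,-392,150]); st()
E
cat > look.py <<'E'
from h import *
def look(stack=True):
    a=imaging.snapshot("top")
    for r in finder.trace("chopsticks",a)[:2]: print("chop",round(r["p"],2),*[np.round(v,1) for v in rect(a,r["pixels"],9)])
    for r in finder.trace("tube",a)[:4]: print("tube",round(r["p"],2),*[np.round(v,1) for v in rect(a,r["pixels"],54)])
    for r in finder.recognise("cup1",a): print("cup",round(r["p"],2),ray(a,r["bbox"][:2],45).round())
    for r in finder.tip_of("cup1",a): print("cuptip",round(r["p"],2),ray(a,r["at"],0).round())
    return a
E
python3 - <<'E'
from look import *
bot.movep([447,100,350],q("x")); a=look(); save(a,"drawn.png",(80,130,420,290),2.3)
E
```

```text
at t26.1 [ 447. -251.    7.] F [0.3 0.  0.5] open 0.598
grip t27.1 [ 447. -251.    6.] F [-0.5 -0.5 -0.1] open 0.221
drawn t29.3 [ 447. -392.    7.] F [-0.2 -0.2 -0.7] open 0.226
 t31.8 [ 446. -392.  149.] F [-0.5  0.5 -1.2] open 0.498
chop 0.93 [ 442.5 -334.3] [179.   19.6] 89.4
tube 0.78 [235.4 307.3] [295.7  67.4] -28.5
tube 0.63 [ 303.8 -263.1] [163.3  34.2] 70.1
cup 0.78 [ 592. -270.   45.]
cuptip 0.78 [ 591. -267.    0.]
cuptip 0.59 [616. -69.   0.]
```

View pics/drawn.png

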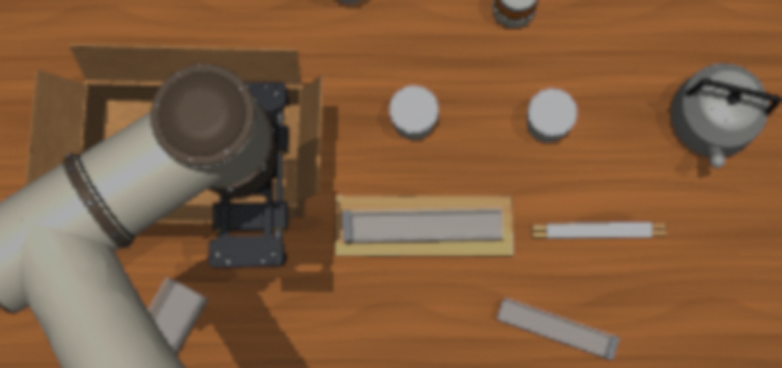

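```bash
cat > cups.py <<'E'
from h import *
def cup(src,dst):
    bot.gripper_to(1.0,30)
    bot.movep([src[0],src[1],180],q("y"))
    bot.move_linear([src[0],src[1],29],speed=120,threshold=12)
    bot.gripper_to(0,30); st("grip")
    bot.move_linear([src[0],src[1],280],speed=150); st("lifted")
    bot.movep([dst[0],dst[1],280],q("y")); o=st("over")
    if o["opening"]<.6: print("LOST"); return
    bot.move_linear([dst[0],dst[1],60],speed=120)
    print(bot.move_linear([dst[0],dst[1],34],speed=25,threshold=6)); st("set")
    bot.gripper_to(.87); bot.pause(.2)
    bot.move_linear([dst[0],dst[1],250])
E
python3 - <<'E'
from cups import *; from look import *
cup((606,-72),(557.5,279))
bot.movep([447,0,350],q("y")); look(); st()
E
```

```text
grip t38.6 [606. -72.  29.] F [0.4 0.8 0.9] open 0.735
lifted t40.5 [606. -72. 279.] F [ 0.6 -0.2 -2.7] open 0.732
over t41.8 [558. 278. 280.] F [ 0.4 -0.5 -1.1] open 0.736
False
set t45.0 [558. 279.  34.] F [ 0.7 -0.8 -2.5] open 0.736
chop 0.89 [ 442.4 -336. ] [175.9  19.6] 89.4
chop 0.38 [465.3 139.9] [81.1 16.4] 89.4
tube 0.94 [ 303.2 -262.3] [162.4  37.8] 69.2
tube 0.71 [198.5 326.9] [210.   65.1] -28.4
tube 0.67 [680.  250.4] [320.7  56.4] 87.5
tube 0.61 [446.9 -83.7] [218.2  47.7] 89.4
cup 0.79 [ 600. -268.   45.]
cup 0.4 [585. 283.  45.]
cuptip 0.72 [ 596. -273.    0.]
cuptip 0.61 [550. 276.   0.]
 t48.8 [447.   1. 349.] F [-0.   0.4  0.4] open 0.869
```

```bash
python3 - <<'E'
from cups import *; from look import *
cup((600,-265),(555.5,179))
bot.movep([447,0,350],q("x")); a=look(); st(); save(a,"cups.png",(80,130,420,290),2.3)
E
```

```text
grip t52.6 [ 600. -265.   29.] F [-0.7  1.4  0.4] open 0.729
lifted t54.4 [ 600. -265.  279.] F [ 0.1  0.1 -2.3] open 0.729
over t56.0 [556. 178. 280.] F [ 0.  -0.4 -1.5] open 0.732
False
set t59.2 [556. 179.  34.] F [-0.4 -0.4 -1.7] open 0.731
chop 0.56 [ 442.3 -332.7] [175.9  17.7] -88.9
tube 0.76 [201.5 326.8] [215.7  68.2] -27.6
tube 0.66 [ 303.4 -263.9] [161.2  34.7] 69.6
tube 0.63 [446.9 -85.3] [215.   47.7] 89.4
cup 0.62 [580. 281.  45.]
cuptip 0.43 [548. 283.   0.]
 t63.0 [447.   0. 350.] F [0.7 0.4 0.1] open 0.868
```

View pics/cups.png

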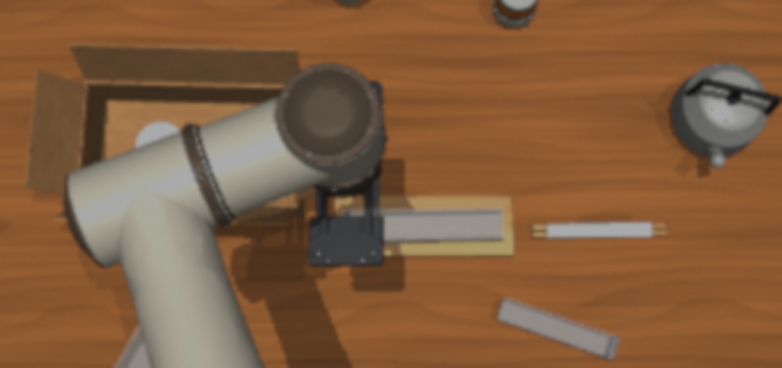

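```bash
python3 - <<'E'
from h import *
bot.gripper_to(.6,20)
bot.movep([445,-334,150],q("x"))
bot.move_linear([445,-334,25],speed=120)
print(bot.move_linear([445,-334,1.5],speed=30,threshold=6)); bot.gripper_to(0,20); st("grip")
bot.move_linear([445,-334,60],speed=100)
bot.move_linear([445,-334,320],speed=150); st("lift")
bot.movep([450,-60,320],q("x")); st()
a=imaging.snapshot("top"); b=imaging.snapshot("scene")
A=cv2.resize(a["frame"][130:290,80:340],None,fx=2.3,fy=2.3)[:,:,::-1]
B=cv2.resize(b["frame"][110:250,220:480],None,fx=2.3,fy=2.3)[:,:,::-1]
cv2.imwrite("pics/chop.png",np.vstack([A,B])[:600])
E
```

```text
False
grip t68.0 [ 445. -334.    2.] F [0.3 0.1 0.7] open 0.223
lift t70.6 [ 445. -334.  319.] F [-0.4 -0.1 -0.9] open 0.228
 t71.7 [450. -60. 320.] F [-0.2 -0.   0.1] open 0.225
```

View pics/chop.png

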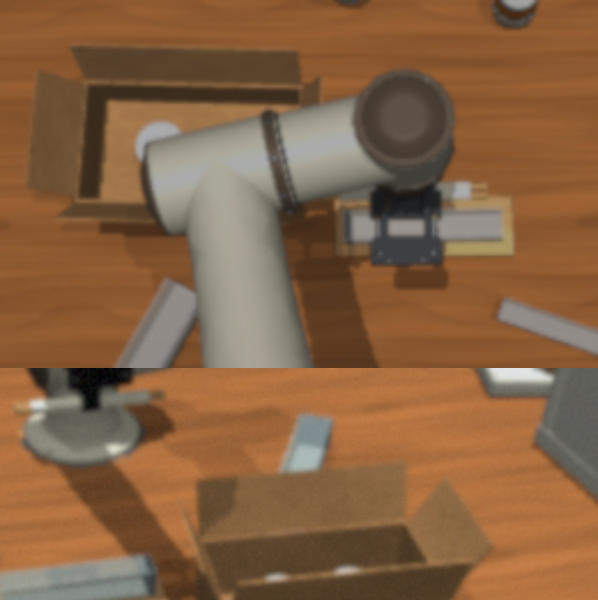

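```bash
python3 - <<'E'
from h import *
Y=-.02
bot.movep([552,229,320],q("x",yaw=Y)); o=st("over")
print(bot.move_linear([552,229,110],speed=120,threshold=10))
print(bot.move_linear([552,229,86],speed=30,threshold=5)); st("low")
bot.gripper_to(.4); bot.pause(.3); st("released")
bot.move_linear([552,229,300],speed=120); 
bot.movep([400,-150,330],q("y")); st()
a=imaging.snapshot("top"); b=imaging.snapshot("scene")
A=cv2.resize(a["frame"][130:290,80:340],None,fx=2.3,fy=2.3)[:,:,::-1]
B=cv2.resize(b["frame"][150:250,220:480],None,fx=2.3,fy=2.3)[:,:,::-1]
cv2.imwrite("pics/in.png",np.vstack([A,B])[:600])
E
```

```text
over t73.0 [552. 228. 320.] F [-0.3  0.2  0.6] open 0.229
False
False
low t75.8 [552. 229.  86.] F [ 0.2  0.4 -0.4] open 0.226
released t76.7 [552. 229.  86.] F [ 0.4 -0.3  0.8] open 0.400
 t80.6 [ 400. -150.  330.] F [0.1 0.6 0.1] open 0.400
```

View pics/in.png

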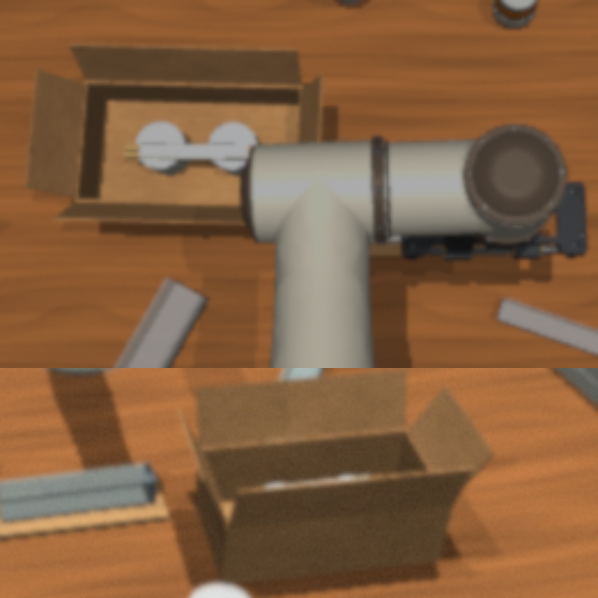

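```bash
cat > flap.py <<'E'
from h import *
from look import *
def fold(h,d,out,jaw,zc,half,yaw=-.02):
    """h hinge xy, d inward unit xy, out = free edge outward offset, half = tool half thickness along d"""
    h=np.array(h,float); d=np.array(d,float); r=62; Q=q(jaw,yaw=yaw)
    P=lambda s,z:[*(h+d*s),z]
    bot.movep(P(-out-half-25,300),Q)
    bot.move_linear(P(-out-half-25,zc+50),speed=180)
    bot.move_linear(P(-half,zc+r),speed=90); st("upright")
    for a in np.radians([70,50,32,16,6]):
        if bot.move_linear(P(r*np.cos(a)-half,zc+r*np.sin(a)),speed=80,threshold=25): st("FORCE"); 
    hit=bot.move_linear(P(r-half,zc-6),speed=25,threshold=12); st("pressed %s"%hit)
    bot.move_linear(P(r-half,zc+190),speed=180)
E
python3 - <<'E'
from flap import *
bot.gripper_to(0,10)
fold((553.5,80),(.02,1),34,"y",102,15)
fold((559.5,378),(-.02,-1),43,"y",102,15)
bot.movep([400,-50,330],q("y")); st()
a=imaging.snapshot("top"); b=imaging.snapshot("scene")
A=cv2.resize(a["frame"][130:290,80:340],None,fx=2.3,fy=2.3)[:,:,::-1]
B=cv2.resize(b["frame"][150:250,220:480],None,fx=2.3,fy=2.3)[:,:,::-1]
cv2.imwrite("pics/ends.png",np.vstack([A,B])[:600])
E
```

```text
upright t84.2 [553.  65. 164.] F [ 0.6 -0.4 -0.8] open 0.004
pressed True t86.5 [555. 127. 100.] F [-2.3  0.5  6. ] open 0.005
upright t90.9 [560. 393. 164.] F [ 0.4  0.  -0.5] open 0.003
pressed True t93.2 [559. 331. 100.] F [-2.1  0.2  4.9] open 0.007
 t96.0 [401. -49. 330.] F [-0.  -0.   0.3] open 0.011
```

View pics/ends.png

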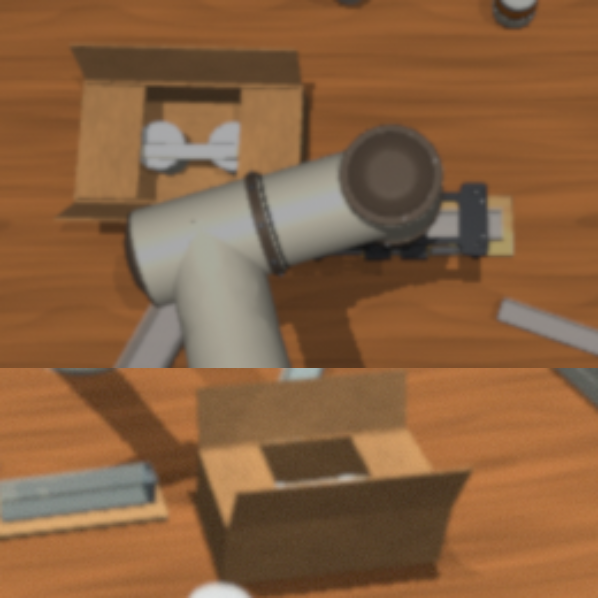

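```bash
python3 - <<'E'
from flap import *
fold((472.5,231),(1,-.02),37,"y",106,10)
fold((640.5,227),(-1,.02),24,"y",106,10)
bot.movep([400,-50,330],q("y")); st()
a=look(); b=imaging.snapshot("scene")
A=cv2.resize(a["frame"][130:290,80:340],None,fx=2.3,fy=2.3)[:,:,::-1]
B=cv2.resize(b["frame"][150:250,220:480],None,fx=2.3,fy=2.3)[:,:,::-1]
cv2.imwrite("pics/closed.png",np.vstack([A,B])[:600])
E
```

```text
upright t99.0 [462. 231. 168.] F [-0.3  0.6 -0.1] open 0.004
pressed True t101.2 [525. 230. 104.] F [-2.1  0.1  6.3] open 0.008
upright t104.8 [651. 227. 168.] F [1.  0.4 0. ] open 0.008
pressed True t107.1 [589. 228. 104.] F [-1.4  0.6  4.9] open 0.004
 t109.6 [401. -49. 330.] F [-0.1  0.9  0.3] open 0.008
tube 0.82 [ 303.5 -263.4] [162.1  36.8] 72.1
tube 0.58 [222.1 314.6] [263.3  66.6] -28.7
tube 0.54 [ 447.9 -143.7] [104.4  44.5] 89.4
cuptip 0.55 [ 774. -212.    0.]
```

View pics/closed.png

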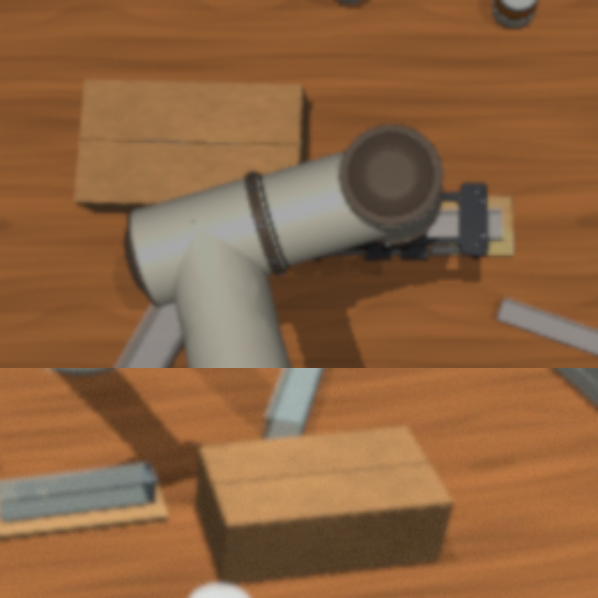

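```bash
python3 -c "
from h import *
print(bot.finish_job()); st()"
```

```text
the job is handed in; nothing more can be done
None
the job is handed in; nothing more can be done
```

The order is packed and the job is handed in, finished at about 110 s of the 210 s allowed. `finish_job` gives no verdict, so this rests on my own checks.

**What I did**
- **Chopsticks:** I tipped the tube mouth-down until the chopsticks' end rested on the table, about 70–85 mm out. I then laid the tube back on its board, gripped the protruding end and drew the chopsticks out. I set them on the table for a while and laid them in the carton after the cups, across the cup tops.
- **Cups:** only two were in the scene. Both went onto the carton floor side by side.
- **Flaps:** I folded the two short end flaps first, then the two long ones.

**Last checks**
- **Flaps:** the last pictures show all four flat. When pressing, the tool stopped at z = 100 mm on the end flaps and 104 mm on the long ones, which are their closed heights.
- **Tube:** my last clear view had it about 5 mm sideways and 1 mm lengthwise from the board's centre and parallel to it. The final pictures partly hid it: the final network reading saw only about half its length, so its centre there was wrong. The scene view still shows it on the board.
- **Bystanders:** I never touched the kettle, cup stack or jar and saw no change in the pictures, but I did not measure their positions at the end.
- **Disturbances:** I noticed no grip slackening and no knocked cup.

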